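# Clamp a bored block in a drilling jig with a slip-clutch thumbscrew

### The arm

A 6-joint arm with a two-finger parallel gripper is mounted at the origin on the work surface. World frame = base frame: x ahead of the robot, y to its left, z up, the work surface at z = 0. Lengths are in m, angles in rad, forces in N, time in s.
With the tool pointing down it reaches from about 0.275 to 0.825 m from the base axis. Payload 4.9 kg.
Tool frame: the origin (TCP) lies on the centre line of the jaws, within the pads' length; the fingertips stand 17 mm ahead of it and the grasp point (between the pads) lies 2 mm behind it; z points along the fingers, y is the line along which they close (so a half turn about z gives the same grasp; the last joint's range is limited). The gripper opens to 85 mm and grips with 20 to 120 N. Pads are 22 mm wide; open, the fingers measure 114 mm over their backs; the gripper's body (76 mm by 85 mm) begins 54 mm behind the grasp point. The pads swing forward as they close: fully open they stand 13 mm farther back than shut.
Start: joints at [-1.254, 0.326, -0.193, 1.052, 0, 1.437], TCP at [0.24, -0.495, 0.248] pointing down, gripper open.
Joint ranges: [-2.65, 2.65], [-0.97, 1.79], [-1.3, 1.35], [-1.93, 2.1], [-1.47, 1.37], [-3.14, 3.14]. Speed limits (rad/s): [2.57, 2.57, 3.14, 3.14, 3.14, 3.14].

### API

Orientations are given as a unit quaternion [w, x, y, z].
In Python, from bench import monitor, viewer, order gives the robot as it stands.
- The arm moves only by the tool jog_arm, never from a script. Its argument "motion" is a list of rows, each a list of 6 numbers: the shift along the tool's x, y, z in units of 25 mm (1.0 is 25 mm), then the turn, a rotation vector about the tool's x, y, z in units of 8 degrees (1.0 is 8 degrees). In form: [[dx, dy, dz, wx, wy, wz], ...]. A call has exactly 10 rows; each row shifts and turns the commanded pose from where the row before left it, along the tool's axes as they then stand; what a row does not reach is not made up. A row lasts 1/8 s, in which the tool goes at most 62.5 mm and 10.7 degrees, less where a joint would pass 70% of its speed; a pose out of reach is approached as far as the arm can. A call is refused whole if a number of a shift passes 1 or a number of a turn 1, either way. A call with a gripper value outside its range is refused whole. "claw" is the finger opening in mm, from 0 to 85.4, set as the call begins (left out, the last holds). The fingers move at their own pace and stop on an object; the grip force is fixed at half the most. Time passes only in rows, so rows that do not move let the fingers close, or fill a call up. It gives the time, the measured TCP pose, the force, the opening and the grip force at its end, in the units of the state.
- monitor.state(): the state, without advancing time (a new reading comes with each control period).
- viewer.snapshot(name): name is "side" or "top"; returns the picture (384x512x3 uint8, red, green, blue); there is no depth.
- viewer.calibration(name): a dict with "fov_y" (degrees; the focal length in pixels is half the picture's height over the tangent of half this angle, whatever the lens; pixels are square), "cx", "cy" (the principal point, pixels), "dist" ([k1, k2, p1, p2, k3] as OpenCV has them; the pictures are not rectified), "R" (3x3) and "t" (3): a world point X has camera coordinates R X + t. Camera axes: x right, y down, z forward; pixel columns grow to the right and rows downward; lengths in m; the calibration is good to about 2 mm. A picture is of the moment at which its call begins. calibration takes no time and is no camera call.
- order.close_job(): hands the job in; it is judged then, once.
Trained networks look in the newest picture that a camera, given by its name, has taken for a name from the list of things; names that differ only in an ending like _2 or _b are one class to them, and where a whole thing is asked for, a point or a joint stands for the part that bears it (a point fixed in the world has none). Each returns a list of dicts, best first, with "conf" (0 to 1); they miss things now and then, are a little off and sometimes report something else, mostly with a low value. They report only what shows in the picture. A call takes as long as a camera call. They do not tell look-alikes from the thing itself.
- viewer.spot_in(name, camera): "box" ([left, top, width, height] as shares, 0 to 1, of the picture: columns of its width, rows of its height, round what is visible of it).
- viewer.trace(name, camera): "region" (384x512 bool, what is visible of it) and "box" ([left, top, width, height] as shares, 0 to 1, of the picture: columns of its width, rows of its height, round what is visible of it).
- viewer.tip_of(name, camera): "position" ([column, row] as shares, 0 to 1, of the picture: columns of its width, rows of its height: a listed point, or the origin of a listed thing).
The state is a dict: "time_s": time; "joint_positions": joint angles; "dq": joint speeds; "joint_torque": joint torques, N m; "ee_pos": TCP position; "tcp_rot": TCP orientation; "ft_force": force on the tool from outside, world axes, zero at the start; "torque": the same for the moment, N m; "gripper_width": opening from 0.0 (shut) to 1.0 (fully open); "gripper_force": force on a finger pad.
Only numpy, scipy, OpenCV 4.12 (cv2) and the standard library are available. Lean on these libraries where they do the work, as an engineer would, in place of code of your own. Each camera call takes 0.05 s, during which the arm holds its last target. There are 200 camera calls.

### The job

Put the bored wooden block gently down flat into the drilling jig, lengthwise along the fence and up against the end stop. Then tighten the jig's thumbscrew clockwise until its drag clutch slips for the first time, stop there at once (turn on no more than about 15 degrees) and let go, so that the block stays clamped between jaw and fence. Leave the other things on the bench alone.

Things in the scene. Friction and masses are not known exactly. Their poses are not given: they have to be found in the camera images.
- blank_mid (a point): centre (half-way up) of the bored block: a loose pine block 100 x 50 x 55 mm (x, y, z), 0.15 to 0.25 kg, with a 26 mm round hole bored 30 mm deep into the middle of its top; x along its length, z up. It starts standing on the bench, hole upwards. Either end may go against the end stop.
- jig: drilling jig, screwed to the bench: plywood base 160 x 215 mm (x -80 to 80, y -75 to 140), 12 mm thick, that carries fence, end stop, jaw, gear housing and thumbscrew. Origin on its underside, below the middle of the block's place; z up. The block lies between fence (-y side) and jaw (+y side), lengthwise along x, one end against the end stop (+x end).
- fence (a point): middle of the top edge of the fence's face: a dark wood bar 90 mm long (x), 18 mm thick, top 32 mm above the bench, its face turned to +y in the jig's plane y = -25 mm; axes as the jig's
- stop (a point): middle of the top edge of the end stop's face: a dark wood bar 46 mm wide (y), 15 mm thick, top 32 mm above the bench, its face turned to -x in the jig's plane x = 50 mm; axes as the jig's
- jaw_face (a point): middle of the top edge of the metal jaw's front face (turned to -y): 64 mm long, 14 mm thick, top 34 mm above the bench. Starts fully open at jig y = 41 mm; slides to -y, 6 mm per rad of the screw, 24 mm at most. A wooden pad 44 mm long stands 2 to 7 mm proud of this face: not measured, and it stays so. The block thus has 9 to 14 mm of play between fence and pad at first.
- housing (a point): middle of the top of the grey gear housing behind the jaw (jig x = 0, y = 100 mm), 60 x 46 mm, top 38 mm above the bench; the thumbscrew stands upright on it
- seat (a point): where blank_mid lies when the block is seated: against fence and end stop and flat on the base, 39.5 mm above the bench; axes as the jig's.
- wing (a point): middle of the thumbscrew's flat steel wing, to be gripped from above: 40 mm long (its x), 9 mm thick (its y), 30 mm high, 50 to 80 mm above the bench; below it a collar 32 mm in diameter. Starts lengthwise along the jig's x; turns about its upright axis, clockwise from above closes the jaw. A grip of 30 N or more holds it.
- clutch (a joint): slip of the drag clutch (rad): turn of the wing relative to its spindle; 0 at first, grows only while slipping clockwise, stays when let go. Turning takes about 0.15 N m while the jaw runs free; when pad, block and fence meet it rises within 0.1 rad to 0.25 N m: there the clutch slips and it rises no more. At a halt both relax by up to 0.09 N m. Jaw then squeezes with about 18 N and stays so.
- offcut: bystander: wooden offcut 60 x 32 x 18 mm lying between block and jig; origin at its underside
- plane: bystander: block plane 150 x 52 mm, 50 mm high, beyond the jig; origin at its underside
- chisel: bystander: chisel 220 mm long lying near the robot; origin at its underside
- glue: bystander: upright white glue bottle, 56 mm in diameter, 160 mm high; origin at its underside
- mallet: bystander: wooden mallet 250 mm long, head 100 mm wide and 50 mm high; origin at its underside
- square: bystander: try square lying flat, stock 100 mm, blade 150 mm; origin at the underside of the stock
- cup: bystander: steel cup, 72 mm in diameter, 90 mm high; origin at its underside
Things that resemble listed ones, but are neither listed nor needed, are in the scene too. Leave any turquoise look-alike of the part that bears blank_mid alone.

How it is judged:
By the outcome, as a careful person would: the job done as asked, in the order asked, and still so for the second after the job is handed in, with the robot touching nothing.
It also fails if it takes over 72 s, if anything falls off the work surface, if the arm or the gripper's body presses on something with over 40 N, if the wrist force passes 120 N, or if a joint passes its speed limit or range.

## Working session

There is one attempt and no reset: what is moved stays moved. The work goes in short steps, Python scripts to look and compute and a tool call to move; the robot and the scene stay as the last step left them, time stands still between calls to the robot, and variables do not carry over. Pictures are saved under pics/ and viewed, at most 10 in all, crops included, and the job is handed in when it is done.

Besides the shell and the picture viewer there is one more tool, called by a JSON object that holds its "method" and its "body", one argument or row to a line. jog_arm: Moves the arm, as the interface text tells. Its arguments: {"type":"object","properties":{"motion":{"type":"array"},"claw":{"type":"number"}},"required":["motion"]}

```bash
mkdir -p pics; python3 - <<'E'
from bench import monitor, viewer
import cv2
s=monitor.state();print(s)
for c in("side","top"):
    im=viewer.snapshot(c);cv2.imwrite(f"pics/{c}0.png",im[...,::-1]);k=viewer.calibration(c);print(c,k)
    for n in["blank_mid","jig","fence","stop","jaw_face","housing","seat","wing","offcut","plane","glue","cup"]:
        try:
            r=viewer.tip_of(n,c);print(n,[(round(d["position"][0]*512,1),round(d["position"][1]*384,1),round(d["conf"],2)) for d in r])
        except Exception as e: print(n,e)
E
```

```text
{'time_s': 0.0, 'joint_positions': array([-1.25419005e+00,  3.26931855e-01, -1.93579854e-01,  1.05203189e+00,
        2.78245929e-05,  1.43658902e+00]), 'dq': array([ 2.07266462e-03, -3.11979132e-05,  5.49381758e-04,  4.78138180e-05,
        1.51803711e-03,  4.52072594e-04]), 'joint_torque': array([-1.01232294e-03, -4.43396330e+01,  2.62441921e+01,  1.54317194e-02,
       -3.06944339e-04,  1.71360347e-05]), 'ee_pos': array([ 0.23947147, -0.49450608,  0.24750991]), 'tcp_rot': array([-8.71270557e-04,  9.74702899e-01,  2.23502787e-01, -6.57101094e-05]), 'ft_force': array([ 0.58434389,  0.16513959, -0.43147862]), 'torque': array([-0.0173476 , -0.03630588,  0.00421609]), 'gripper_force': 0.0, 'gripper_width': 1.0018056190692661}
side {'fov_y': 44.239380356976724, 'cx': 255.14216856525564, 'cy': 190.6988424798346, 'dist': array([0.05069009, 0.        , 0.        , 0.        , 0.        ]), 'R': array([[-0.99289404, -0.11839678,  0.01198423],
       [-0.08976296,  0.67901514, -0.72861584],
       [ 0.07812829, -0.72451407, -0.68481774]]), 't': array([0.54722619, 0.13588147, 1.33995002])}
bl
[... 710 characters left out ...]

       [-9.80789750e-01, -2.67763714e-02, -1.93221354e-01],
       [ 1.93130838e-01,  5.95093754e-03, -9.81154965e-01]]), 't': array([-0.04503707,  0.54076013,  1.28811295])}
blank_mid [(293.4, 234.2, 0.95), (312.2, 161.5, 0.64), (320.9, 200.3, 0.63)]
jig [(385.2, 188.9, 0.73), (237.4, 197.8, 0.66)]
fence [(237.9, 198.1, 0.93)]
stop [(234.8, 181.7, 0.87)]
jaw_face [(221.2, 194.5, 0.66), (182.7, 134.9, 0.53)]
housing [(209.5, 192.1, 0.82)]
seat [(234.8, 194.8, 0.65)]
wing [(210.1, 189.6, 0.58)]
offcut [(382.7, 189.0, 0.6), (206.3, 192.0, 0.58), (284.6, 201.9, 0.42)]
plane [(251.5, 131.1, 0.78), (318.4, 201.9, 0.39)]
glue [(384.4, 187.5, 0.76), (222.1, 194.8, 0.51)]
cup [(133.5, 160.3, 0.74)]
```

```bash
python3 - <<'E'
import cv2
a=cv2.imread("pics/top0.png")[110:270,120:400];b=cv2.imread("pics/side0.png")[90:290,130:410]
cv2.imwrite("pics/t1.png",cv2.resize(a,(800,457),interpolation=cv2.INTER_CUBIC));cv2.imwrite("pics/s1.png",cv2.resize(b,(800,571),interpolation=cv2.INTER_CUBIC))
E
```

```text
(no output)
```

View pics/t1.png

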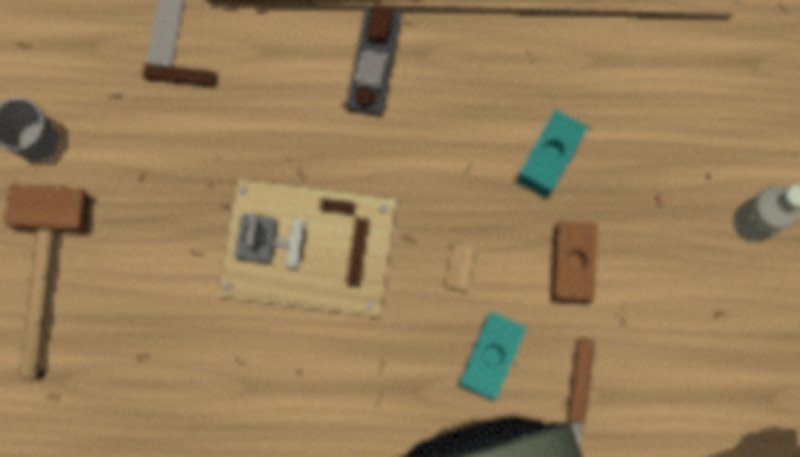

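View pics/s1.png

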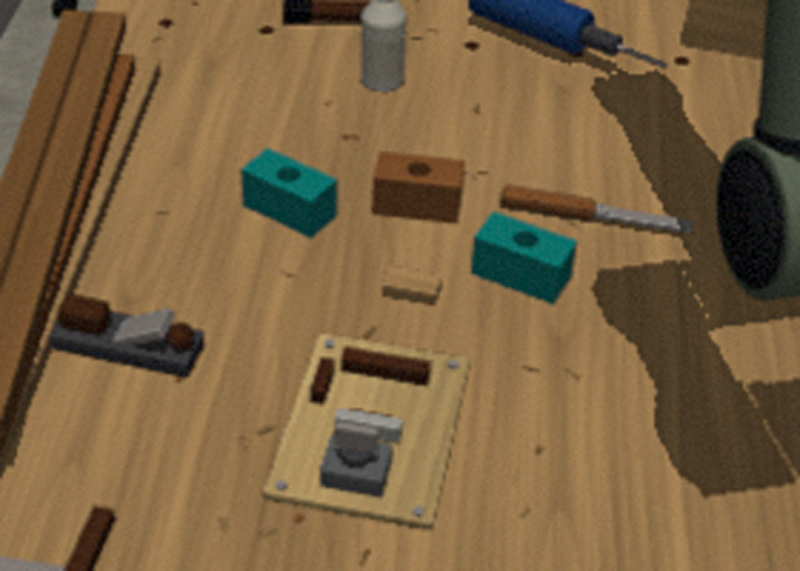

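The real block is the brown one (top ≈ (321,202), side ≈ (275,154)). The turquoise ones are look-alikes. In the top view the jig's x axis points roughly up. Next I fit poses from the silhouettes in both views.

```bash
cat > h.py <<'E'
import numpy as np, cv2
from scipy.optimize import minimize
from bench import viewer
CAL={c:viewer.calibration(c) for c in("side","top")}
def proj(P,c):
    k=CAL[c];f=192/np.tan(np.radians(k["fov_y"]/2));K=np.array([[f,0,k["cx"]],[0,f,k["cy"]],[0,0,1]])
    return cv2.projectPoints(np.asarray(P,float).reshape(-1,3),cv2.Rodrigues(k["R"])[0],k["t"],K,k["dist"])[0].reshape(-1,2)
def ray(px,c,z):
    from scipy.optimize import fsolve
    return np.r_[fsolve(lambda q:proj([*q,z],c)[0]-px,[.5,0]),z]
def place(P,p):
    c,s=np.cos(p[2]),np.sin(p[2]);P=np.asarray(P,float)
    return np.c_[P[:,0]*c-P[:,1]*s+p[0],P[:,0]*s+P[:,1]*c+p[1],P[:,2]]
def box(x0,x1,y0,y1,z0,z1): return np.array([[x,y,z] for x in(x0,x1) for y in(y0,y1) for z in(z0,z1)])
def render(P,c):
    h=cv2.convexHull(proj(P,c).astype(np.float32));m=np.zeros((1536,2048),np.uint8)
    cv2.fillPoly(m,[np.round(((h+.5)*4-.5)*16).astype(np.int32)],255,shift=4)
    return cv2.resize(m,(512,384),interpolation=cv2.INTER_AREA)/255.
def fit(B,masks,p0):
    def cost(p): return sum(np.abs(render(place(B,p),c)-m).sum()/m.sum() for c,m in masks.items())
    for _ in range(2):
        r=minimize(cost,p0,method="Nelder-Mead",options=dict(initial_simplex=np.array([p0]+[np.add(p0,d) for d in((.01,0,0),(0,.01,0),(0,0,.08))]),xatol=1e-5,fatol=1e-5));p0=r.x
    return r.x,r.fun
BLK=box(-.05,.05,-.025,.025,0,.055);JIG=box(-.08,.08,-.075,.14,0,.012)
def traced(n,c,near):
    rs=viewer.trace(n,c);g=[(np.hypot(*(np.argwhere(r["region"])[:,::-1].mean(0)-near)),i) for i,r in enumerate(rs)]
    d,i=min(g);print(n,c,"dist %.1f conf %.2f px %d"%(d,rs[i]["conf"],rs[i]["region"].sum()));return rs[i]["region"].astype(float)
E
python3 - <<'E'
from h import *
for c in CAL: viewer.snapshot(c)
mb={"top":traced("blank_mid","top",(321,202)),"side":traced("blank_mid","side",(275,154))}
mj={"top":traced("jig","top",(228,197)),"side":traced("jig","side",(259,242))}
for n,B,m,z,px in(("block",BLK,mb,.055,(322,201)),("jig",JIG,mj,.012,(238,198))):
    p0=[*ray(px,"top",z)[:2],-.1 if n=="jig" else 0]
    for cs in(["top","side"],["top"],["side"]): print(n,cs,fit(B,{c:m[c] for c in cs},p0))
for n,z,a,b in(("fence",.032,(237.9,198.1),(261.3,218)),("stop",.032,(234.8,181.7),(243.8,221.6)),("seat",.0395,(234.8,194.8),(260.2,220.3)),("housing",.038,(209.5,192.1),(256.9,248.6)),("jaw",.034,(221.2,194.5),(258.9,234.4)),("wing",.065,(210.1,189.6),(253.8,243.1)),("blank",.0275,(320.9,200.3),(275.4,153.8)),("offcut",0,(284.6,201.9),(271.8,190.1))):
    print(n,ray(a,"top",z).round(4),ray(b,"side",z).round(4))
E
```

```text
blank_mid top dist 1.2 conf 0.85 px 440
blank_mid side dist 1.5 conf 0.75 px 693
jig top dist 0.7 conf 0.71 px 2242
jig side dist 1.5 conf 0.85 px 3457
block ['top', 'side'] (array([ 0.51256908, -0.27252793, -0.03733736]), np.float64(0.18101165718812778))
block ['top'] (array([ 0.51141711, -0.27099254, -0.01492808]), np.float64(0.06154188948306595))
block ['side'] (array([ 0.51441326, -0.27584095, -0.0152665 ]), np.float64(0.0734685793509323))
jig ['top', 'side'] (array([ 0.52577782,  0.04043786, -0.09827424]), np.float64(0.11228030962757785))
jig ['top'] (array([ 0.52442694,  0.04172174, -0.09263445]), np.float64(0.07373668468279372))
jig ['side'] (array([ 0.52600138,  0.03942051, -0.10740701]), np.float64(0.03642963694011015))
fence [0.518  0.0326 0.032 ] [0.5316 0.019  0.032 ]
stop [0.5802 0.0465 0.032 ] [0.5791 0.0393 0.032 ]
seat [0.5288 0.0442 0.0395] [0.5331 0.0354 0.0395]
housing [0.5367 0.1387 0.038 ] [0.5305 0.1373 0.038 ]
jaw [0.5295 0.0952 0.034 ] [0.5312 0.0833 0.034 ]
wing [0.5409 0.1334 0.065 ] [0.5385 0.1424 0.065 ]
blank [ 0.5189 -0.2772  0.0275] [ 0.5175 -0.2823  0.0275]
offcut [ 0.5138 -0.1438  0.    ] [ 0.5147 -0.1348  0.    ]
```

```bash
cat >> h.py <<'E'
from scipy.spatial.transform import Rotation as Ro
def plan(pos,yaw,n,zturn=0):
    """rows for n steps from the present pose to TCP pos, tool x at yaw; zturn adds whole turns"""
    from bench import monitor
    s=monitor.state();q=s["tcp_rot"];R=Ro.from_quat(q[[1,2,3,0]]);p=s["ee_pos"]
    T=Ro.from_euler("z",yaw)*Ro.from_euler("x",np.pi)
    x=R.as_matrix()[:,0];y0=np.arctan2(x[1],x[0]);dy=yaw-y0+2*np.pi*zturn
    S=[R]+[None]*n; tilt=(Ro.from_euler("z",-y0)*R);fix=(tilt.inv()*Ro.from_euler("x",np.pi)).as_rotvec()
    rows=[]
    for i in range(1,n+1):
        f=i/n;S[i]=Ro.from_euler("z",y0+dy*f)*tilt*Ro.from_rotvec(fix*f)
        rows.append(np.r_[S[i-1].inv().apply((np.asarray(pos)-p)/n)/.025,(S[i-1].inv()*S[i]).as_rotvec()/np.radians(8)])
    print("from",p.round(4),"yaw",y0.round(4));print(np.array(rows).round(2).tolist())
def st():
    from bench import monitor
    s=monitor.state();R=Ro.from_quat(s["tcp_rot"][[1,2,3,0]]).as_matrix()
    print("t %.2f"%s["time_s"],"p",s["ee_pos"].round(4),"yaw %.4f"%np.arctan2(R[1,0],R[0,0]),"zax",R[:,2].round(4),"F",s["ft_force"].round(2),"M",s["torque"].round(3),"grip",round(float(s["gripper_width"]),3),round(float(s["gripper_force"]),1),"j",s["joint_positions"].round(2),"tq6 %.3f"%s["joint_torque"][5])
    return s
E
python3 -c "
from h import *
plan([.513,-.2735,.15],np.pi-.02,20)"
```

```text
from [ 0.2397 -0.4951  0.2483] yaw 0.4508
[[0.69, -0.16, 0.2, 0.0, -0.0, -0.96], [0.7, -0.07, 0.2, 0.0, -0.0, -0.96], [0.7, 0.03, 0.2, 0.0, -0.0, -0.96], [0.69, 0.12, 0.2, 0.0, -0.0, -0.96], [0.67, 0.21, 0.2, 0.0, -0.0, -0.96], [0.64, 0.3, 0.2, 0.0, -0.0, -0.96], [0.59, 0.38, 0.2, 0.0, -0.0, -0.96], [0.54, 0.46, 0.2, 0.0, -0.0, -0.96], [0.47, 0.52, 0.2, 0.0, -0.0, -0.96], [0.4, 0.58, 0.2, 0.0, -0.0, -0.96], [0.32, 0.63, 0.2, 0.0, -0.0, -0.96], [0.23, 0.67, 0.2, 0.0, -0.0, -0.96], [0.14, 0.69, 0.2, 0.0, -0.0, -0.96], [0.05, 0.7, 0.2, 0.0, -0.0, -0.96], [-0.05, 0.7, 0.2, 0.0, -0.0, -0.96], [-0.14, 0.69, 0.2, 0.0, -0.0, -0.96], [-0.23, 0.66, 0.2, 0.0, -0.0, -0.96], [-0.32, 0.63, 0.2, 0.0, -0.0, -0.96], [-0.4, 0.58, 0.2, 0.0, -0.0, -0.96], [-0.47, 0.52, 0.2, 0.0, -0.0, -0.96]]
```

{"method": "jog_arm", "body": {
  "motion": [
    [0.69,-0.16,0.2,0,0,-0.96],
    [0.7,-0.07,0.2,0,0,-0.96],
    [0.7,0.03,0.2,0,0,-0.96],
    [0.69,0.12,0.2,0,0,-0.96],
    [0.67,0.21,0.2,0,0,-0.96],
    [0.64,0.3,0.2,0,0,-0.96],
    [0.59,0.38,0.2,0,0,-0.96],
    [0.54,0.46,0.2,0,0,-0.96],
    [0.47,0.52,0.2,0,0,-0.96],
    [0.4,0.58,0.2,0,0,-0.96]
  ],
  "claw": 85
}}

```text
time_s: 2.85
ee_pos: [0.3766, -0.3837, 0.1982]
tcp_rot: [0.0, 0.623, 0.782, -0.0]
ft_force: [-0.0, 0.1, 0.6]
gripper_width: 0.997
gripper_force: 0.0
```

{"method": "jog_arm", "body": {
  "motion": [
    [0.32,0.63,0.2,0,0,-0.96],
    [0.23,0.67,0.2,0,0,-0.96],
    [0.14,0.69,0.2,0,0,-0.96],
    [0.05,0.7,0.2,0,0,-0.96],
    [-0.05,0.7,0.2,0,0,-0.96],
    [-0.14,0.69,0.2,0,0,-0.96],
    [-0.23,0.66,0.2,0,0,-0.96],
    [-0.32,0.63,0.2,0,0,-0.96],
    [-0.4,0.58,0.2,0,0,-0.96],
    [-0.47,0.52,0.2,0,0,-0.96]
  ]
}}

```text
time_s: 4.1
ee_pos: [0.5124, -0.2718, 0.1481]
tcp_rot: [0.0, 0.003, 1.0, -0.0]
ft_force: [0.1, -0.1, 0.2]
gripper_width: 0.997
gripper_force: 0.0
```

```bash
python3 - <<'E'
from h import *
st();plan([.513,-.2735,.044],np.pi-.02,8)
for c in CAL:
    im=viewer.snapshot(c)
    u,v=proj([.513,-.2735,.08],c)[0].astype(int)
    cv2.imwrite(f"pics/{c}2.png",cv2.resize(im[max(0,v-60):v+60,u-80:u+80,::-1],None,fx=2.5,fy=2.5,interpolation=cv2.INTER_CUBIC))
a,b=[cv2.imread(f"pics/{c}2.png") for c in("top","side")];h=min(len(a),len(b));cv2.imwrite("pics/c2.png",np.hstack([a[:h],b[:h]]))
E
```

```text
t 4.10 p [ 0.5124 -0.2718  0.1481] yaw 3.1360 zax [ 1.e-04 -1.e-04 -1.e+00] F [ 0.06 -0.11  0.24] M [-0.002 -0.069 -0.001] grip 0.997 0.0 j [-0.61  0.46 -0.26  0.85 -0.   -0.61] tq6 0.688
from [ 0.5124 -0.2718  0.1481] yaw 3.136
[[-0.0, -0.01, 0.52, -0.0, 0.0, 0.01], [-0.0, -0.01, 0.52, -0.0, 0.0, 0.01], [-0.0, -0.01, 0.52, -0.0, 0.0, 0.01], [-0.0, -0.01, 0.52, -0.0, 0.0, 0.01], [-0.0, -0.01, 0.52, -0.0, 0.0, 0.01], [-0.0, -0.01, 0.52, -0.0, 0.0, 0.01], [-0.0, -0.01, 0.52, -0.0, 0.0, 0.01], [-0.0, -0.01, 0.52, -0.0, 0.0, 0.01]]
```

View pics/c2.png

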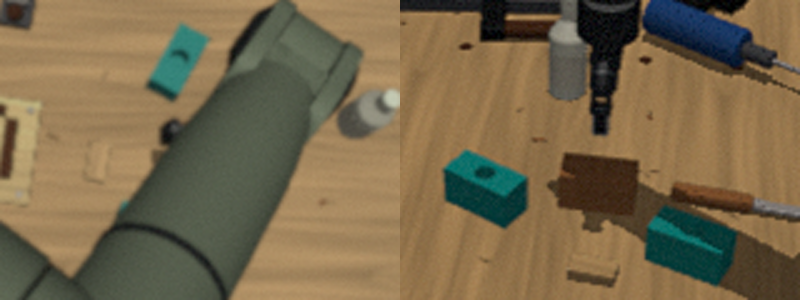

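Top view: the arm covers the block. Side view: the gripper sits over the block's middle (column ≈ 600 of the crop). Going down to grip.

{"method": "jog_arm", "body": {
  "motion": [
    [0,-0.06,0.6,0,0,0.05],
    [0,0,0.6,0,0,0.05],
    [0,0,0.6,0,0,0],
    [0,0,0.6,0,0,0],
    [0,0,0.6,0,0,0],
    [0,0,0.5,0,0,0],
    [0,0,0.4,0,0,0],
    [0,0,0.24,0,0,0],
    [0,0,0,0,0,0],
    [0,0,0,0,0,0]
  ]
}}

```text
time_s: 5.45
ee_pos: [0.5122, -0.2738, 0.0452]
tcp_rot: [0.0, 0.012, 1.0, -0.0]
ft_force: [0.1, -0.1, 0.4]
gripper_width: 0.993
gripper_force: 0.0
```

{"method": "jog_arm", "body": {
  "motion": [
    [0,0,0,0,0,0],
    [0,0,0,0,0,0],
    [0,0,0,0,0,0],
    [0,0,0,0,0,0],
    [0,0,0,0,0,0],
    [0,0,0,0,0,0],
    [0,0,0,0,0,0],
    [0,0,0,0,0,0],
    [0,0,0,0,0,0],
    [0,0,0,0,0,0]
  ],
  "claw": 40
}}

```text
time_s: 6.7
ee_pos: [0.5124, -0.274, 0.0455]
tcp_rot: [0.001, 0.012, 1.0, -0.0]
ft_force: [0.1, 0.1, 5.3]
gripper_width: 0.571
gripper_force: 63.0
```

```bash
python3 -c "
from h import *
st();plan([.513,-.2735,.2],np.pi-.02,8)"
```

```text
t 6.70 p [ 0.5124 -0.274   0.0455] yaw 3.1176 zax [ 1.e-03 -9.e-04 -1.e+00] F [0.14 0.06 5.35] M [-0.013  0.046 -0.068] grip 0.571 63.0 j [-0.62  0.59 -0.35  0.63 -0.   -0.59] tq6 -0.033
from [ 0.5124 -0.274   0.0455] yaw 3.1176
[[-0.0, 0.0, -0.77, -0.0, 0.0, -0.0], [-0.0, 0.0, -0.77, -0.0, 0.0, -0.0], [-0.0, 0.0, -0.77, -0.0, 0.0, -0.0], [-0.0, 0.0, -0.77, -0.0, 0.0, -0.0], [-0.0, 0.0, -0.77, -0.0, 0.0, -0.0], [-0.0, 0.0, -0.77, -0.0, 0.0, -0.0], [-0.0, 0.0, -0.77, -0.0, 0.0, -0.0], [-0.0, 0.0, -0.77, -0.0, 0.0, -0.0]]
```

{"method": "jog_arm", "body": {
  "motion": [
    [0,0,-0.2,0,0,0],
    [0,0,-0.5,0,0,0],
    [0,0,-0.8,0,0,0],
    [0,0,-0.9,0,0,0],
    [0,0,-0.9,0,0,0],
    [0,0,-0.3,0,0,0],
    [0,0.4,0,0,0,0],
    [0,0.8,0,0,0,0],
    [0,1,0,0,0,0],
    [0,1,0,0,0,0]
  ]
}}

```text
time_s: 7.95
ee_pos: [0.5128, -0.1911, 0.1336]
tcp_rot: [-0.001, 0.012, 1.0, 0.001]
ft_force: [-0.1, 0.5, -2.3]
gripper_width: 0.569
gripper_force: 62.2
```

```bash
python3 -c "
from h import *
st();plan([.518,.045,.135],np.pi-.10,10)"
```

```text
t 7.95 p [ 0.5128 -0.1911  0.1336] yaw 3.1183 zax [-0.0021  0.0017 -1.    ] F [-0.06  0.47 -2.26] M [ 0.008 -0.019  0.005] grip 0.569 62.2 j [-0.49  0.43 -0.36  0.79  0.   -0.47] tq6 -0.267
from [ 0.5128 -0.1911  0.1336] yaw 3.1183
[[0.0, 0.94, -0.0, 0.0, -0.0, 0.05], [0.01, 0.94, -0.0, 0.0, -0.0, 0.05], [0.02, 0.94, -0.0, 0.0, -0.0, 0.05], [0.02, 0.94, -0.0, 0.0, -0.0, 0.05], [0.03, 0.94, -0.0, 0.0, -0.0, 0.05], [0.04, 0.94, -0.0, 0.0, -0.0, 0.05], [0.04, 0.94, -0.0, 0.0, -0.0, 0.05], [0.05, 0.94, -0.01, 0.0, -0.0, 0.05], [0.06, 0.94, -0.01, 0.0, -0.0, 0.05], [0.07, 0.94, -0.01, 0.0, -0.0, 0.05]]
```

{"method": "jog_arm", "body": {
  "motion": [
    [0,1,0,0,0,0.06],
    [0.01,1,0,0,0,0.06],
    [0.02,1,0,0,0,0.06],
    [0.02,1,0,0,0,0.06],
    [0.03,1,0,0,0,0.06],
    [0.04,1,0,0,0,0.06],
    [0.04,1,0,0,0,0.06],
    [0.05,1,0,0,0,0.06],
    [0.06,0.9,0,0,0,0.06],
    [0.07,0.5,0,0,0,0.03]
  ]
}}

```text
time_s: 9.2
ee_pos: [0.5178, 0.0436, 0.1339]
tcp_rot: [-0.001, 0.051, 0.999, 0.0]
ft_force: [-0.3, 0.0, -1.9]
gripper_width: 0.573
gripper_force: 62.2
```

```bash
python3 - <<'E'
from h import *
s=st();p=s["ee_pos"]
for c in CAL:
    im=viewer.snapshot(c);print(c,[((np.array(d["position"])*[512,384]).round(1),round(d["conf"],2)) for d in viewer.tip_of("blank_mid",c)],"expected block mid",proj([p[0],p[1],p[2]-.018],c).round(1))
m=traced("blank_mid","side",proj(p-[0,0,.018],"side")[0])
z=p[2]-.0455;B=BLK+[0,0,z]
print("side fit",fit(B,{"side":m},[p[0],p[1],-.1]))
for n in("jig","fence","stop","seat"):
  for c in CAL: print(n,c,[((np.array(d["position"])*[512,384]).round(1),round(d["conf"],2)) for d in viewer.tip_of(n,c)[:1]])
cv2.imwrite("pics/s3.png",cv2.resize(viewer.snapshot("side")[140:290,150:350,::-1],(800,600),interpolation=cv2.INTER_CUBIC))
E
```

```text
t 9.20 p [0.5178 0.0436 0.1339] yaw 3.0401 zax [-2.2e-03  4.0e-04 -1.0e+00] F [-0.34  0.02 -1.92] M [ 0.008 -0.002 -0.007] grip 0.573 62.2 j [-0.06  0.38 -0.43  0.76  0.    0.04] tq6 -0.140
side [(array([265.4, 201.9]), 0.94), (array([232. , 152.9]), 0.93), (array([312.9, 178.3]), 0.74), (array([174.6, 209.8]), 0.27)] expected block mid [[266.1 203.6]]
top [(array([311., 160.]), 0.92), (array([291.3, 233. ]), 0.73), (array([231.6, 194.1]), 0.61)] expected block mid [[233.6 193.9]]
blank_mid side dist 0.7 conf 0.93 px 838
side fit (array([ 0.52032491,  0.04210294, -0.11170922]), np.float64(0.32569142215358693))
jig side [(array([263. , 231.5]), 0.83)]
jig top [(array([233.7, 199.2]), 0.71)]
fence side [(array([262. , 218.4]), 0.95)]
fence top [(array([244.3, 197.2]), 0.64)]
stop side [(array([246.1, 223.1]), 0.6)]
stop top [(array([236.8, 185.4]), 0.58)]
seat side [(array([259.8, 222.7]), 0.64)]
seat top [(array([237.9, 191. ]), 0.57)]
```

View pics/s3.png

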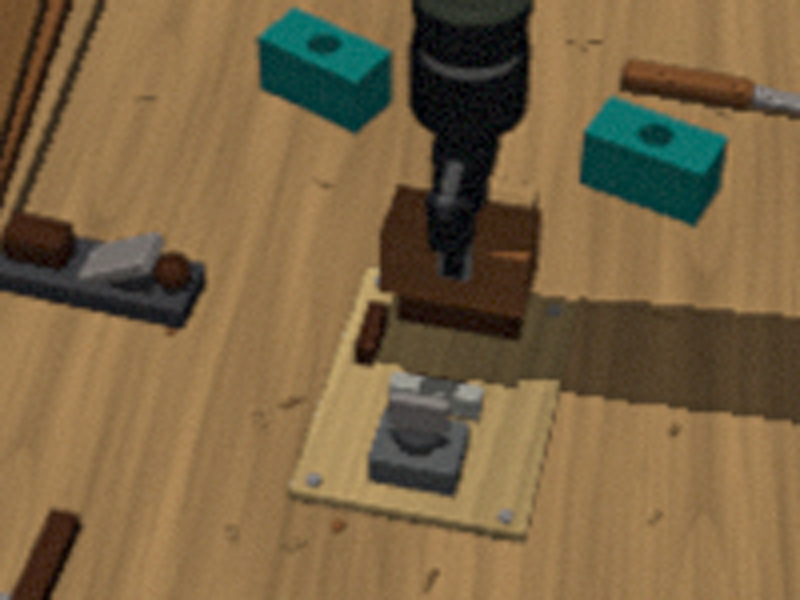

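The block hangs over the jig's pocket, roughly between fence and jaw, with a small gap to the stop (crop ≈ (372,333)). I shift slightly toward the jaw and go down in stages.

{"method": "jog_arm", "body": {
  "motion": [
    [0,0.09,0.3,0,0,0],
    [0,0,0.5,0,0,0],
    [0,0,0.5,0,0,0],
    [0,0,0.4,0,0,0],
    [0,0,0.25,0,0,0],
    [0,0,0.15,0,0,0],
    [0,0,0.1,0,0,0],
    [0,0,0.1,0,0,0],
    [0,0,0.1,0,0,0],
    [0,0,0,0,0,0]
  ]
}}

```text
time_s: 11.15
ee_pos: [0.5194, 0.0438, 0.0747]
tcp_rot: [-0.0, 0.052, 0.999, -0.0]
ft_force: [0.0, -0.0, -2.5]
gripper_width: 0.572
gripper_force: 62.3
```

```bash
python3 - <<'E'
from h import *
s=st()
ims=[viewer.snapshot(c) for c in("side","top")]
a=cv2.resize(ims[0][195:275,205:315,::-1],(440,320),interpolation=cv2.INTER_CUBIC)
b=cv2.resize(ims[1][160:240,180:270,::-1],(360,320),interpolation=cv2.INTER_CUBIC)
cv2.imwrite("pics/c4.png",np.hstack([a,b]))
E
```

```text
t 11.15 p [0.5194 0.0438 0.0747] yaw 3.0380 zax [-1.e-04  0.e+00 -1.e+00] F [ 0.03 -0.05 -2.46] M [ 0.021 -0.022 -0.025] grip 0.572 62.3 j [-0.06  0.46 -0.49  0.62 -0.    0.05] tq6 0.000
```

View pics/c4.png

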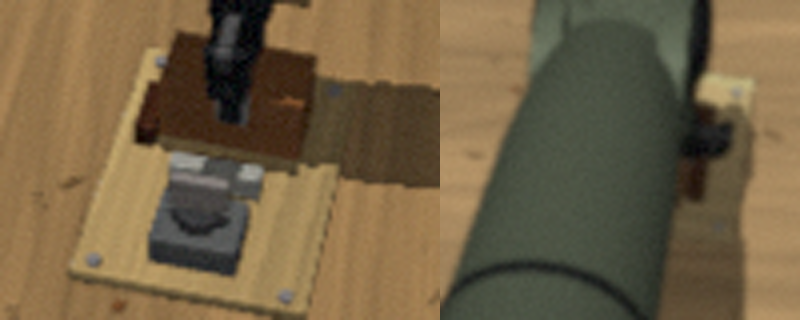

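The block bottom is at 29 mm, already below the fence top, with no contact force and a gap to the stop. Going lower.

{"method": "jog_arm", "body": {
  "motion": [
    [0,0.05,0.1,0,0,0],
    [0,0,0.1,0,0,0],
    [0,0,0.1,0,0,0],
    [0,0,0.08,0,0,0],
    [0,0,0.08,0,0,0],
    [0,0,0.06,0,0,0],
    [0,0,0.04,0,0,0],
    [0,0,0.02,0,0,0],
    [0,0,0.02,0,0,0],
    [0,0,0,0,0,0]
  ]
}}

```text
time_s: 12.5
ee_pos: [0.5196, 0.045, 0.0598]
tcp_rot: [0.0, 0.052, 0.999, 0.0]
ft_force: [-0.7, -0.6, -2.8]
gripper_width: 0.573
gripper_force: 62.3
```

```bash
python3 -c "
from h import *
st()"
```

```text
t 12.50 p [0.5196 0.045  0.0598] yaw 3.0381 zax [ 1.e-04  0.e+00 -1.e+00] F [-0.69 -0.63 -2.8 ] M [-0.018  0.029 -0.037] grip 0.573 62.3 j [-0.06  0.48 -0.5   0.58  0.    0.05] tq6 -0.000
```

{"method": "jog_arm", "body": {
  "motion": [
    [0,0,0.01,0,0,0],
    [0,0,0.01,0,0,0],
    [0,0,0.01,0,0,0],
    [0,0,0.01,0,0,0],
    [0,0,0.01,0,0,0],
    [0,0,0.01,0,0,0],
    [0,0,0.01,0,0,0],
    [0,0,0.01,0,0,0],
    [0,0,0.01,0,0,0],
    [0,0,0,0,0,0]
  ]
}}

```text
time_s: 13.75
ee_pos: [0.5196, 0.045, 0.0575]
tcp_rot: [-0.0, 0.052, 0.999, -0.0]
ft_force: [0.1, -0.8, -2.2]
gripper_width: 0.575
gripper_force: 62.3
```

```bash
python3 -c "
from h import *
st()"
```

```text
t 13.75 p [0.5196 0.045  0.0575] yaw 3.0381 zax [-0. -0. -1.] F [ 0.12 -0.83 -2.23] M [ 0.008  0.03  -0.011] grip 0.575 62.3 j [-0.06  0.49 -0.51  0.58 -0.    0.05] tq6 0.000
```

{"method": "jog_arm", "body": {
  "motion": [
    [-0.02,0,0,0,0,0],
    [-0.02,0,0,0,0,0],
    [-0.02,0,0,0,0,0],
    [-0.02,0,0,0,0,0],
    [-0.02,0,0,0,0,0],
    [-0.02,0,0,0,0,0],
    [-0.02,0,0,0,0,0],
    [-0.01,0,0,0,0,0],
    [-0.01,0,0,0,0,0],
    [0,0,0,0,0,0]
  ]
}}

```text
time_s: 15.0
ee_pos: [0.5236, 0.0446, 0.0575]
tcp_rot: [0.0, 0.052, 0.999, -0.0]
ft_force: [-0.2, 0.5, -2.4]
gripper_width: 0.574
gripper_force: 62.3
```

{"method": "jog_arm", "body": {
  "motion": [
    [0,-0.01,0,0,0,0],
    [0,-0.01,0,0,0,0],
    [0,-0.01,0,0,0,0],
    [0,-0.01,0,0,0,0],
    [0,-0.01,0,0,0,0],
    [0,-0.01,0,0,0,0],
    [0,-0.01,0,0,0,0],
    [0,-0.01,0,0,0,0],
    [0,0,0,0,0,0],
    [0,0,0,0,0,0]
  ]
}}

```text
time_s: 16.25
ee_pos: [0.5234, 0.0431, 0.0575]
tcp_rot: [0.0, 0.052, 0.999, 0.0]
ft_force: [-0.4, 4.2, -1.8]
gripper_width: 0.572
gripper_force: 62.2
```

```bash
python3 -c "
from h import *
st()"
```

```text
t 16.25 p [0.5234 0.0431 0.0575] yaw 3.0385 zax [ 1.e-04  1.e-03 -1.e+00] F [-0.39  4.16 -1.78] M [ 0.776 -0.015  0.152] grip 0.572 62.2 j [-0.06  0.49 -0.5   0.58  0.    0.04] tq6 0.145
```

{"method": "jog_arm", "body": {
  "motion": [
    [-0.01,0,0,0,0,-0.07],
    [-0.01,0,0,0,0,0],
    [-0.01,0,0,0,0,0],
    [-0.01,0,0,0,0,0],
    [-0.01,0,0,0,0,0],
    [-0.01,0,0,0,0,0],
    [-0.01,0,0,0,0,0],
    [0,0,0,0,0,0],
    [0,0,0,0,0,0],
    [0,0,0,0,0,0]
  ]
}}

```text
time_s: 17.5
ee_pos: [0.5238, 0.0426, 0.0575]
tcp_rot: [-0.001, 0.047, 0.999, 0.0]
ft_force: [-5.1, 3.7, 4.7]
gripper_width: 0.572
gripper_force: 63.0
```

```bash
python3 -c "
from h import *
st()"
```

```text
t 17.50 p [0.5238 0.0426 0.0575] yaw 3.0479 zax [-2.3e-03  3.0e-04 -1.0e+00] F [-5.11  3.72  4.73] M [0.681 0.97  0.043] grip 0.572 63.0 j [-0.06  0.49 -0.49  0.59  0.    0.03] tq6 0.042
```

{"method": "jog_arm", "body": {
  "motion": [
    [0,0,0.01,0,0,0],
    [0,0,0.01,0,0,0],
    [0,0,0.01,0,0,0],
    [0,0,0.01,0,0,0],
    [0,0,0,0,0,0],
    [0,0,0,0,0,0],
    [0,0,0,0,0,0],
    [0,0,0,0,0,0],
    [0,0,0,0,0,0],
    [0,0,0,0,0,0]
  ]
}}

```text
time_s: 18.75
ee_pos: [0.5237, 0.0426, 0.0574]
tcp_rot: [-0.001, 0.047, 0.999, 0.0]
ft_force: [-8.2, 4.0, 13.3]
gripper_width: 0.575
gripper_force: 64.2
```

```bash
python3 -c "
from h import *
st()"
```

```text
t 18.75 p [0.5237 0.0426 0.0574] yaw 3.0479 zax [-2.1e-03  1.0e-04 -1.0e+00] F [-8.21  4.03 13.26] M [ 0.581  1.561 -0.008] grip 0.575 64.2 j [-0.06  0.49 -0.49  0.59 -0.    0.03] tq6 0.010
```

Contact on the fence, stop and base. Releasing and rising.

{"method": "jog_arm", "body": {
  "motion": [
    [0,0,0,0,0,0],
    [0,0,0,0,0,0],
    [0,0,0,0,0,0],
    [0,0,-0.05,0,0,0],
    [0,0,-0.1,0,0,0],
    [0,0,-0.3,0,0,0],
    [0,0,-0.8,0,0,0],
    [0,0,-1,0,0,0],
    [0,0,-1,0,0,0],
    [0,0,-0.5,0,0,0]
  ],
  "claw": 70
}}

```text
time_s: 20.0
ee_pos: [0.526, 0.0424, 0.1521]
tcp_rot: [0.001, 0.047, 0.999, -0.0]
ft_force: [0.7, -0.2, 0.2]
gripper_width: 0.82
gripper_force: 0.0
```

```bash
python3 - <<'E'
from h import *
s=st()
W=[]
for i in range(3):
    im=viewer.snapshot("side")
    if i==0: cv2.imwrite("pics/s5.png",cv2.resize(im[195:275,205:315,::-1],(770,560),interpolation=cv2.INTER_CUBIC))
    for n,z in(("blank_mid",.0395),("wing",.065),("housing",.038),("fence",.032),("stop",.032)):
        for d in viewer.tip_of(n,"side")[:3]:
            p=ray(np.array(d["position"])*[512,384],"side",z)
            if np.hypot(p[0]-.53,p[1]-.09)<.12: print(n,round(d["conf"],2),p.round(4))
mj=traced("jig","side",(259,242));
E
```

```text
t 20.00 p [0.526  0.0424 0.1521] yaw 3.0479 zax [ 2.5e-03 -2.0e-04 -1.0e+00] F [ 0.65 -0.22  0.25] M [-0.009 -0.005  0.025] grip 0.82 0.0 j [-0.06  0.37 -0.39  0.8  -0.    0.03] tq6 0.000
wing 0.62 [0.5359 0.144  0.065 ]
housing 0.73 [0.5326 0.1397 0.038 ]
stop 0.94 [0.5759 0.0404 0.032 ]
blank_mid 0.88 [0.5284 0.0313 0.0395]
wing 0.5 [0.5361 0.158  0.065 ]
housing 0.85 [0.5328 0.1428 0.038 ]
stop 0.69 [0.5706 0.0417 0.032 ]
blank_mid 0.82 [0.5266 0.043  0.0395]
wing 0.65 [0.5456 0.145  0.065 ]
wing 0.4 [0.5264 0.0631 0.065 ]
housing 0.95 [0.5295 0.1251 0.038 ]
fence 0.72 [0.5736 0.0292 0.032 ]
stop 0.74 [0.5846 0.0423 0.032 ]
jig side dist 5.4 conf 0.64 px 2592
```

View pics/s5.png

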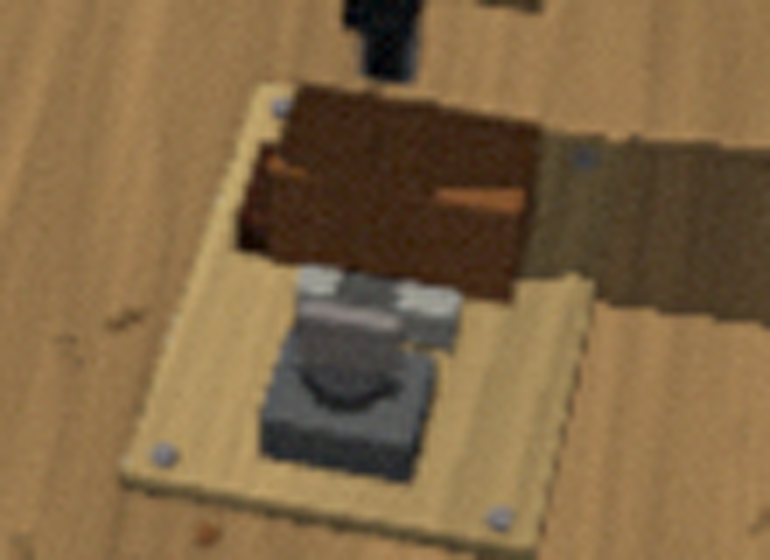

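The block lies in the pocket against the stop (crop ≈ (250,205)). The wing stands open at crop ≈ (350,350), lengthwise along the jig's x. Moving over the wing.

{"method": "jog_arm", "body": {
  "motion": [
    [0.04,0.3,0,0,0,0],
    [0,0.7,0,0,0,0],
    [0,0.9,0,0,0,0],
    [0,0.9,0,0,0,0],
    [0,0.7,0,0,0,0],
    [0,0.4,0.3,0,0,0],
    [0,0.1,0.4,0,0,0],
    [0,0,0.3,0,0,0],
    [0,0,0,0,0,0],
    [0,0,0,0,0,0]
  ],
  "claw": 40
}}

```text
time_s: 22.2
ee_pos: [0.5336, 0.1416, 0.1253]
tcp_rot: [-0.0, 0.047, 0.999, -0.0]
ft_force: [-0.0, 0.8, -0.0]
gripper_width: 0.472
gripper_force: 0.0
```

```bash
python3 - <<'E'
from h import *
s=st()
plan([.5345,.1421,.071],np.pi-.094,8)
im=viewer.snapshot("side");im2=viewer.snapshot("top")
cv2.imwrite("pics/c6.png",np.hstack([cv2.resize(im[185:275,205:315,::-1],(440,360),interpolation=cv2.INTER_CUBIC),cv2.resize(im2[150:240,170:260,::-1],(360,360),interpolation=cv2.INTER_CUBIC)]))
E
```

```text
t 22.20 p [0.5336 0.1416 0.1253] yaw 3.0470 zax [-1.e-04 -1.e-04 -1.e+00] F [-0.01  0.76 -0.04] M [ 0.03  -0.009 -0.05 ] grip 0.472 0.0 j [ 0.13  0.44 -0.36  0.77 -0.    0.22] tq6 -0.000
from [0.5336 0.1416 0.1253] yaw 3.047
[[-0.0, 0.0, 0.27, -0.0, -0.0, -0.0], [-0.0, 0.0, 0.27, -0.0, -0.0, -0.0], [-0.0, 0.0, 0.27, -0.0, -0.0, -0.0], [-0.0, 0.0, 0.27, -0.0, -0.0, -0.0], [-0.0, 0.0, 0.27, -0.0, -0.0, -0.0], [-0.0, 0.0, 0.27, -0.0, -0.0, -0.0], [-0.0, 0.0, 0.27, -0.0, -0.0, -0.0], [-0.0, 0.0, 0.27, -0.0, -0.0, -0.0]]
```

View pics/c6.png

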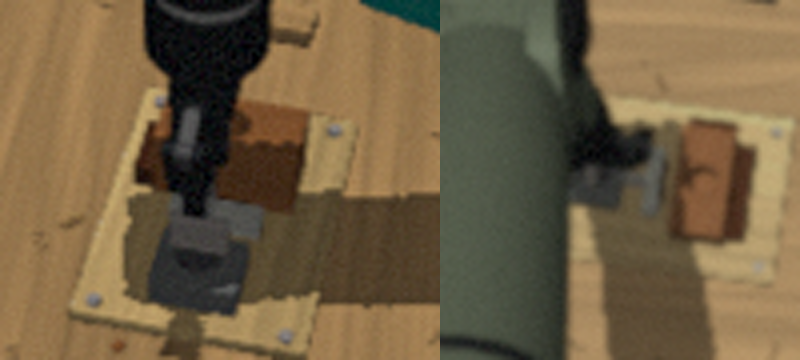

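Gripper (crop column ≈ 197) and wing (≈ 199) line up. The block lies along the fence. Going down and gripping.

{"method": "jog_arm", "body": {
  "motion": [
    [-0.03,0.02,0.3,0,0,0],
    [0,0,0.4,0,0,0],
    [0,0,0.4,0,0,0],
    [0,0,0.4,0,0,0],
    [0,0,0.3,0,0,0],
    [0,0,0.2,0,0,0],
    [0,0,0.15,0,0,0],
    [0,0,0,0,0,0],
    [0,0,0,0,0,0],
    [0,0,0,0,0,0]
  ]
}}

```text
time_s: 23.55
ee_pos: [0.5346, 0.1426, 0.0718]
tcp_rot: [0.0, 0.047, 0.999, 0.0]
ft_force: [1.3, 0.3, -0.1]
gripper_width: 0.467
gripper_force: 0.0
```

```bash
python3 -c "
from h import *
st()"
```

```text
t 23.55 p [0.5346 0.1426 0.0718] yaw 3.0478 zax [ 6.e-04  1.e-04 -1.e+00] F [ 1.32  0.31 -0.12] M [-0.055  0.028  0.02 ] grip 0.467 0.0 j [ 0.13  0.51 -0.41  0.65  0.    0.22] tq6 -0.000
```

{"method": "jog_arm", "body": {
  "motion": [
    [0,0,0,0,0,0],
    [0,0,0,0,0,0],
    [0,0,0,0,0,0],
    [0,0,0,0,0,0],
    [0,0,0,0,0,0],
    [0,0,0,0,0,0],
    [0,0,0,0,0,0],
    [0,0,0,0,0,0],
    [0,0,0,0,0,0],
    [0,0,0,0,0,0]
  ],
  "claw": 2
}}

```text
time_s: 24.8
ee_pos: [0.5343, 0.1421, 0.0718]
tcp_rot: [0.0, 0.047, 0.999, -0.0]
ft_force: [-1.9, -3.2, 5.1]
gripper_width: 0.095
gripper_force: 61.2
```

```bash
python3 -c "
from h import *
st()"
```

```text
t 24.80 p [0.5343 0.1421 0.0718] yaw 3.0474 zax [ 2.e-04 -1.e-03 -1.e+00] F [-1.88 -3.19  5.14] M [-0.725  0.319 -0.246] grip 0.095 61.2 j [ 0.13  0.51 -0.41  0.65 -0.    0.22] tq6 -0.242
```

{"method": "jog_arm", "body": {
  "motion": [
    [0,0,0,0,0,0.4],
    [0,0,0,0,0,0.6],
    [0,0,0,0,0,0.6],
    [0,0,0,0,0,0.6],
    [0,0,0,0,0,0.6],
    [0,0,0,0,0,0.5],
    [0,0,0,0,0,0.4],
    [0,0,0,0,0,0.3],
    [0,0,0,0,0,0.2],
    [0,0,0,0,0,0.1]
  ]
}}

```text
time_s: 26.05
ee_pos: [0.5348, 0.143, 0.0718]
tcp_rot: [0.0, 0.34, 0.94, 0.001]
ft_force: [-0.5, 0.3, 4.1]
gripper_width: 0.09
gripper_force: 61.0
```

```bash
python3 -c "
from h import *
st()"
```

```text
t 26.05 p [0.5348 0.143  0.0718] yaw 2.4475 zax [ 0.001   0.0011 -1.    ] F [-0.52  0.34  4.11] M [ 0.064 -0.081  0.159] grip 0.09 61.0 j [ 0.13  0.51 -0.41  0.65  0.    0.82] tq6 0.077
```

{"method": "jog_arm", "body": {
  "motion": [
    [0,0,0,0,0,0.5],
    [0,0,0,0,0,0.7],
    [0,0,0,0,0,0.8],
    [0,0,0,0,0,0.8],
    [0,0,0,0,0,0.7],
    [0,0,0,0,0,0.6],
    [0,0,0,0,0,0.4],
    [0,0,0,0,0,0.2],
    [0,0,0,0,0,0.1],
    [0,0,0,0,0,0.1]
  ]
}}

```text
time_s: 27.3
ee_pos: [0.5359, 0.1435, 0.0719]
tcp_rot: [0.0, 0.636, 0.772, 0.002]
ft_force: [4.5, 3.2, -0.1]
gripper_width: 0.093
gripper_force: 60.4
```

```bash
python3 -c "
from h import *
st()"
```

```text
t 27.30 p [0.5359 0.1435 0.0719] yaw 1.7635 zax [ 0.0029  0.0023 -1.    ] F [ 4.54  3.15 -0.09] M [ 0.733 -0.999  0.155] grip 0.093 60.4 j [ 0.13  0.51 -0.41  0.65  0.    1.51] tq6 0.063
```

{"method": "jog_arm", "body": {
  "motion": [
    [0,0,0,0,0,0.1],
    [0,0,0,0,0,0.1],
    [0,0,0,0,0,0.1],
    [0,0,0,0,0,0.1],
    [0,0,0,0,0,0.1],
    [0,0,0,0,0,0.1],
    [0,0,0,0,0,0.1],
    [0,0,0,0,0,0.1],
    [0,0,0,0,0,0.1],
    [0,0,0,0,0,0.1]
  ]
}}

```text
time_s: 28.55
ee_pos: [0.5361, 0.1436, 0.0719]
tcp_rot: [0.0, 0.688, 0.726, 0.002]
ft_force: [5.4, 2.8, 0.0]
gripper_width: 0.093
gripper_force: 60.2
```

```bash
python3 -c "
from h import *
st()"
```

```text
t 28.55 p [0.5361 0.1436 0.0719] yaw 1.6239 zax [ 0.0034  0.0024 -1.    ] F [5.44 2.77 0.02] M [ 0.785 -1.111  0.182] grip 0.093 60.2 j [ 0.13  0.51 -0.41  0.65  0.    1.65] tq6 0.063
```

{"method": "jog_arm", "body": {
  "motion": [
    [0,0,0,0,0,0.08],
    [0,0,0,0,0,0.08],
    [0,0,0,0,0,0.08],
    [0,0,0,0,0,0.08],
    [0,0,0,0,0,0.08],
    [0,0,0,0,0,0.08],
    [0,0,0,0,0,0.08],
    [0,0,0,0,0,0.08],
    [0,0,0,0,0,0.08],
    [0,0,0,0,0,0.08]
  ]
}}

```text
time_s: 29.8
ee_pos: [0.5363, 0.1435, 0.0719]
tcp_rot: [0.0, 0.727, 0.686, 0.002]
ft_force: [5.9, 3.1, -0.7]
gripper_width: 0.097
gripper_force: 60.2
```

```bash
python3 -c "
from h import *
st()"
```

```text
t 29.80 p [0.5363 0.1435 0.0719] yaw 1.5123 zax [ 0.0037  0.0024 -1.    ] F [ 5.87  3.13 -0.72] M [ 0.792 -1.204  0.098] grip 0.097 60.2 j [ 0.13  0.51 -0.41  0.65  0.    1.76] tq6 0.082
```

{"method": "jog_arm", "body": {
  "motion": [
    [0,0,0,0,0,0.08],
    [0,0,0,0,0,0.08],
    [0,0,0,0,0,0.08],
    [0,0,0,0,0,0.08],
    [0,0,0,0,0,0.08],
    [0,0,0,0,0,0.08],
    [0,0,0,0,0,0.08],
    [0,0,0,0,0,0.08],
    [0,0,0,0,0,0.08],
    [0,0,0,0,0,0.08]
  ]
}}

```text
time_s: 31.05
ee_pos: [0.5365, 0.1435, 0.0719]
tcp_rot: [0.0, 0.765, 0.644, 0.002]
ft_force: [5.5, 3.7, -1.4]
gripper_width: 0.09
gripper_force: 60.1
```

```bash
python3 -c "
from h import *
st()"
```

```text
t 31.05 p [0.5365 0.1435 0.0719] yaw 1.4005 zax [ 0.0041  0.0023 -1.    ] F [ 5.51  3.7  -1.42] M [ 0.796 -1.294  0.179] grip 0.09 60.1 j [ 0.13  0.51 -0.41  0.65  0.    1.87] tq6 0.082
```

{"method": "jog_arm", "body": {
  "motion": [
    [0,0,0,0,0,0.08],
    [0,0,0,0,0,0.08],
    [0,0,0,0,0,0.08],
    [0,0,0,0,0,0.08],
    [0,0,0,0,0,0.08],
    [0,0,0,0,0,0.08],
    [0,0,0,0,0,0.08],
    [0,0,0,0,0,0.08],
    [0,0,0,0,0,0.08],
    [0,0,0,0,0,0.08]
  ]
}}

```text
time_s: 32.3
ee_pos: [0.5367, 0.1435, 0.0719]
tcp_rot: [0.0, 0.799, 0.601, 0.002]
ft_force: [6.1, 3.6, -1.9]
gripper_width: 0.091
gripper_force: 60.0
```

```bash
python3 -c "
from h import *
st()"
```

```text
t 32.30 p [0.5367 0.1435 0.0719] yaw 1.2888 zax [ 0.0044  0.0022 -1.    ] F [ 6.09  3.63 -1.9 ] M [ 0.648 -1.405  0.134] grip 0.091 60.0 j [ 0.13  0.51 -0.41  0.65  0.    1.98] tq6 0.082
```

{"method": "jog_arm", "body": {
  "motion": [
    [0,0,0,0,0,0.08],
    [0,0,0,0,0,0.08],
    [0,0,0,0,0,0.08],
    [0,0,0,0,0,0.08],
    [0,0,0,0,0,0.08],
    [0,0,0,0,0,0.08],
    [0,0,0,0,0,0.08],
    [0,0,0,0,0,0.08],
    [0,0,0,0,0,0.08],
    [0,0,0,0,0,0.08]
  ]
}}

```text
time_s: 33.55
ee_pos: [0.5369, 0.1434, 0.0719]
tcp_rot: [0.0, 0.832, 0.555, 0.003]
ft_force: [7.1, 2.9, -2.2]
gripper_width: 0.091
gripper_force: 59.9
```

```bash
python3 -c "
from h import *
st()"
```

```text
t 33.55 p [0.5369 0.1434 0.0719] yaw 1.1770 zax [ 0.0048  0.002  -1.    ] F [ 7.06  2.86 -2.25] M [ 0.7   -1.548  0.136] grip 0.091 59.9 j [ 0.13  0.51 -0.41  0.65  0.    2.09] tq6 0.081
```

Still running free at 107° of turn.

{"method": "jog_arm", "body": {
  "motion": [
    [0,0,0,0,0,0.08],
    [0,0,0,0,0,0.08],
    [0,0,0,0,0,0.08],
    [0,0,0,0,0,0.08],
    [0,0,0,0,0,0.08],
    [0,0,0,0,0,0.08],
    [0,0,0,0,0,0.08],
    [0,0,0,0,0,0.08],
    [0,0,0,0,0,0.08],
    [0,0,0,0,0,0.08]
  ]
}}

```text
time_s: 34.8
ee_pos: [0.5371, 0.1433, 0.0719]
tcp_rot: [0.0, 0.861, 0.508, 0.003]
ft_force: [7.1, 1.9, -3.0]
gripper_width: 0.091
gripper_force: 59.8
```

```bash
python3 -c "
from h import *
st()"
```

```text
t 34.80 p [0.5371 0.1433 0.0719] yaw 1.0652 zax [ 0.0051  0.0018 -1.    ] F [ 7.06  1.87 -3.01] M [ 0.65  -1.609  0.133] grip 0.091 59.8 j [ 0.13  0.51 -0.41  0.65  0.    2.2 ] tq6 0.081
```

{"method": "jog_arm", "body": {
  "motion": [
    [0,0,0,0,0,0.08],
    [0,0,0,0,0,0.08],
    [0,0,0,0,0,0.08],
    [0,0,0,0,0,0.08],
    [0,0,0,0,0,0.08],
    [0,0,0,0,0,0.08],
    [0,0,0,0,0,0.08],
    [0,0,0,0,0,0.08],
    [0,0,0,0,0,0.08],
    [0,0,0,0,0,0.08]
  ]
}}

```text
time_s: 36.05
ee_pos: [0.5372, 0.1432, 0.0719]
tcp_rot: [0.001, 0.888, 0.459, 0.003]
ft_force: [7.8, 2.4, -3.1]
gripper_width: 0.089
gripper_force: 59.8
```

```bash
python3 -c "
from h import *
st()"
```

```text
t 36.05 p [0.5372 0.1432 0.0719] yaw 0.9535 zax [ 0.0054  0.0016 -1.    ] F [ 7.85  2.45 -3.13] M [ 0.557 -1.71   0.173] grip 0.089 59.8 j [ 0.13  0.51 -0.41  0.65  0.    2.32] tq6 0.093
```

{"method": "jog_arm", "body": {
  "motion": [
    [0,0,0,0,0,0.08],
    [0,0,0,0,0,0.08],
    [0,0,0,0,0,0.08],
    [0,0,0,0,0,0.08],
    [0,0,0,0,0,0.08],
    [0,0,0,0,0,0.08],
    [0,0,0,0,0,0.08],
    [0,0,0,0,0,0.08],
    [0,0,0,0,0,0.08],
    [0,0,0,0,0,0.08]
  ]
}}

```text
time_s: 37.3
ee_pos: [0.5374, 0.1431, 0.0719]
tcp_rot: [0.001, 0.913, 0.409, 0.003]
ft_force: [7.7, 1.8, -4.0]
gripper_width: 0.089
gripper_force: 59.8
```

```bash
python3 -c "
from h import *
st()"
```

```text
t 37.30 p [0.5374 0.1431 0.0719] yaw 0.8420 zax [ 0.0056  0.0012 -1.    ] F [ 7.68  1.78 -3.98] M [ 0.471 -1.789  0.278] grip 0.089 59.8 j [ 0.13  0.51 -0.41  0.65  0.    2.43] tq6 0.186
```

Torque rose 0.105 N·m to the clutch level. One short 4° step to confirm that it stays level.

{"method": "jog_arm", "body": {
  "motion": [
    [0,0,0,0,0,0.05],
    [0,0,0,0,0,0.05],
    [0,0,0,0,0,0.05],
    [0,0,0,0,0,0.05],
    [0,0,0,0,0,0.05],
    [0,0,0,0,0,0.05],
    [0,0,0,0,0,0.05],
    [0,0,0,0,0,0.05],
    [0,0,0,0,0,0.05],
    [0,0,0,0,0,0.05]
  ]
}}

```text
time_s: 38.55
ee_pos: [0.5375, 0.143, 0.0719]
tcp_rot: [0.001, 0.926, 0.377, 0.003]
ft_force: [7.9, 1.6, -4.2]
gripper_width: 0.091
gripper_force: 59.7
```

```bash
python3 -c "
from h import *
st()"
```

```text
t 38.55 p [0.5375 0.143  0.0719] yaw 0.7722 zax [ 0.0058  0.001  -1.    ] F [ 7.94  1.58 -4.17] M [ 0.393 -1.778  0.252] grip 0.091 59.7 j [ 0.13  0.51 -0.41  0.65  0.    2.5 ] tq6 0.213
```

The torque is level once the slower speed is allowed for, so the clutch is slipping. Letting go.

{"method": "jog_arm", "body": {
  "motion": [
    [0,0,0,0,0,0],
    [0,0,0,0,0,0],
    [0,0,0,0,0,0],
    [0,0,0,0,0,0],
    [0,0,0,0,0,0],
    [0,0,-0.2,0,0,0],
    [0,0,-0.5,0,0,0],
    [0,0,-1,0,0,0],
    [0,0,-1,0,0,0],
    [0,0,-1,0,0,0]
  ],
  "claw": 35
}}

```text
time_s: 39.8
ee_pos: [0.5345, 0.1425, 0.1659]
tcp_rot: [0.0, 0.926, 0.376, 0.001]
ft_force: [0.9, 0.7, 0.2]
gripper_width: 0.411
gripper_force: 0.0
```

{"method": "jog_arm", "body": {
  "motion": [
    [0,0,-1,0,0,0],
    [0,0,-1,0,0,0],
    [0.5,0.5,-0.5,0,0,0],
    [0,0,0,0,0,0],
    [0,0,0,0,0,0],
    [0,0,0,0,0,0],
    [0,0,0,0,0,0],
    [0,0,0,0,0,0],
    [0,0,0,0,0,0],
    [0,0,0,0,0,0]
  ]
}}

```text
time_s: 41.05
ee_pos: [0.552, 0.1423, 0.2265]
tcp_rot: [-0.0, 0.926, 0.376, -0.0]
ft_force: [0.0, 0.3, 0.2]
gripper_width: 0.41
gripper_force: 0.0
```

```bash
python3 - <<'E'
from h import *
s=st()
im=viewer.snapshot("side");im2=viewer.snapshot("top")
cv2.imwrite("pics/c7.png",np.hstack([cv2.resize(im[195:275,205:315,::-1],(440,320),interpolation=cv2.INTER_CUBIC),cv2.resize(im2[150:230,180:270,::-1],(360,320),interpolation=cv2.INTER_CUBIC)]))
E
```

```text
t 41.05 p [0.552  0.1423 0.2265] yaw 0.7719 zax [-1.e-04 -0.e+00 -1.e+00] F [0.02 0.27 0.23] M [-0.034 -0.024 -0.046] grip 0.41 0.0 j [ 0.12  0.38 -0.17  1.02  0.    2.49] tq6 0.000
```

View pics/c7.png

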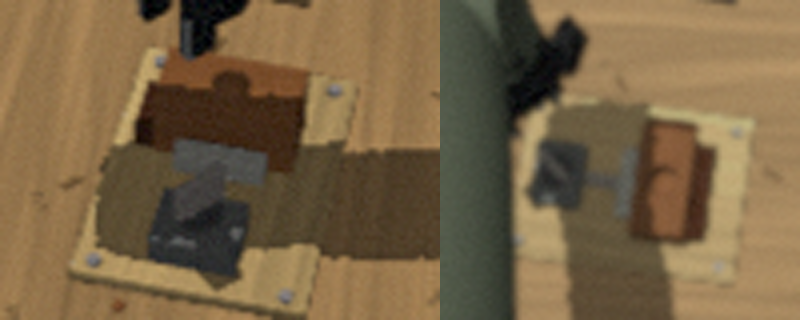

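Jaw and pad hold the block on the fence, the stop (crop ≈ (145,125)) meets the block's end, and the gripper is clear. Handing in.

```bash
python3 -c "
from bench import order
print(order.close_job())"
```

```text
the job is handed in; nothing more can be done
None
```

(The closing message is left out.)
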